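Press the label holder home behind the reagent rack's lip

ROBOT

A 6-joint arm with a two-finger parallel gripper is mounted at the origin on a cart in front of the work surface, level with it; the furniture and walls round the work are solid. World frame = base frame: x ahead of the robot, y to its left, z up, the work surface at z = 0. Lengths are in m, angles in degrees, forces in N, time in s.
With the tool pointing down it reaches from about 0.325 to 0.775 m from the base axis. Payload 9.3 kg.
Tool frame: the origin (TCP) lies at the centre of the arm's flange, where the gripper is bolted on; the fingertips stand 173 mm ahead of it and the grasp point (between the pads) lies 155 mm ahead of it; z points along the fingers, y is the line along which they close (so a half turn about z gives the same grasp; the last joint's range is limited). The gripper opens to 85 mm and grips with 20 to 120 N. Pads are 22 mm wide; open, the fingers measure 114 mm over their backs; the gripper's body (76 mm by 85 mm) begins 54 mm behind the grasp point. The pads swing forward as they close: fully open they stand 13 mm farther back than shut.
Start: joints at [64.251, 14.817, 1.232, 76.415, 0, 81.257], TCP at [0.161, 0.526, 0.405] pointing down, gripper open.
Joint ranges: [-174.27, 174.27], [-52.1, 104.24], [-59.71, 78.15], [-110.17, 111.67], [-87.03, 83.33], [-180, 180]. Speed limits (degrees/s): [127.2, 127.2, 159.86, 180, 180, 180].

INTERFACE

Orientations are given as a 3x3 rotation matrix whose columns are the frame's x, y, z axes.
In Python, from station import arm gives the robot as it stands.
- The arm moves only by the tool move_arm, never from a script. Its argument "deltas" is one flat list of numbers, 7 for each row, row after row: the shift along the tool's x, y, z in mm, then the turn, a rotation vector about the tool's x, y, z in rad, then the gripper's target within -1 to 1 (fully open at 1, half-way at 0, shut at -1). In form: [x, y, z, wx, wy, wz, claw, x, y, z, wx, wy, wz, claw, ...]. A call has 1 to 5 rows; each row is the pose to reach, as a shift and turn from the pose commanded when the call began, along the tool's axes at that moment; what a row does not reach only later rows make up. A row lasts 1/12 s, in which the tool goes at most 41.7 mm and 7.16 degrees, less where a joint would pass 70% of its speed; a pose out of reach is approached as far as the arm can. A call with a gripper value outside its range is refused whole. The fingers move at their own pace and stop on an object; the grip force is fixed at half the most. Time passes only in rows, so rows that repeat a pose let the fingers close. It gives the time, the measured TCP pose, the force, the opening and the grip force at its end, in the units of the state.
- arm.sense(): the state, without advancing time (a new reading comes with each control period).
- arm.camera(name): name is "scene" or "top" or "wrist"; returns a dict with "pixels" (384x512x3 uint8, red, green, blue), "mtx" (3x3 intrinsics, pixels), "rvec" (rotation vector, rad) and "tvec" (3), from world to camera coordinates, as OpenCV has them. Camera axes: x right, y down, z forward; pixel columns grow to the right and rows downward; lengths in m; the calibration is good to about 2 mm. A picture is of the moment at which its call begins. There is no depth.
- arm.job_done(): hands the job in; it is judged then, once.
Trained networks look in a picture, given as the dict that the camera call returned (one of the last four; its "shot" number tells which), for a name from the list of things; names that differ only in an ending like _2 or _b are one class to them, and where a whole thing is asked for, a point or a joint stands for the part that bears it (a point fixed in the world has none). Each returns a list of dicts, best first, with "conf" (0 to 1); they miss things now and then, are a little off and sometimes report something else, mostly with a low value. They report only what shows in the picture. A call takes as long as a camera call. They do not tell look-alikes from the thing itself.
- arm.spot_in(thing, picture): "box" ([centre column, centre row, width, height] as shares, 0 to 1, of the picture: columns of its width, rows of its height, round what is visible of it).
- arm.place_of(thing, picture): "xy" ([column, row] as shares, 0 to 1, of the picture: columns of its width, rows of its height: a listed point, or the origin of a listed thing).
The state is a dict: "time_s": time; "q": joint angles; "joint_velocities": joint speeds; "joint_torque": joint torques, N m; "ee_pos": TCP position; "orientation": TCP orientation; "ft_force": force on the tool from outside, world axes, zero at the start; "moment": the same for the moment, N m; "width": finger opening in m; "finger_force": force on a finger pad.
Only numpy, scipy, OpenCV 4.12 (cv2) and the standard library are available. Lean on these libraries where they do the work, as an engineer would, in place of code of your own. Each camera call takes 0.05 s, during which the arm holds its last target. There are 200 camera calls.

TASK

Take the blue label holder out of its black stand and push it straight down behind the front lip of the reagent rack, into the slot in front of the amber bottle, with its paper label facing the front of the rack. A springy strip at the bottom of the slot pushes back: press the holder fully home against it, as far down as it goes, and finish while still holding it pressed there, without letting go. Leave both bottles standing where they are.

Things in the scene. Friction and masses are not known exactly. Their poses are not given: they have to be found in the camera images.
- holder: Loose upright blue plate, 9 mm thick (x), 46 wide (y), 100 tall (z), 60 g. Origin: centre of its lower edge. White paper label on its -x face; the ribbed top 30 mm is the place to grip, across the thickness. Starts upright in the stand, lower edge 8 mm above the table, axes parallel to the stand's, 1.5 mm play each side in x and 3 in y. After a grasp it keeps its place in the fingers.
- label_face (a point): Centre of the paper label on the holder's -x face, 4.5 mm in front of and 50 mm above the holder's origin.
- stand: Fixed black stand, base 70 x 90 x 8 mm, with a socket (opening 12 x 52 mm, walls up to 34 mm above the table) that holds the label holder upright. Lift the holder at least 30 mm to clear the walls. Origin: centre of the underside; position and yaw vary. Between stand and rack is a hot plate with a dish on it, 116 mm high in all.
- rack: Fixed grey and aluminium rack. Origin: on the table, between its two bays; z up, -x its front, +y its left; position and yaw vary. Front lip: mid plane x = -68 mm, 6 thick, top at z = 47, flared forwards above 40. Rear wall: x = -47, 6 thick, top at 55. The 15 mm gap between them holds two slots, each 58 mm long in y, centred at x = -57.5, y = +65 and -65. Bottles stand at x = +46, deck 8 mm high.
- slot_left (a point): Centre of the left slot (rack frame x = -57.5, y = +65 mm), 40 mm above the table, level with the grey blocks that close the slot's ends. The springy strip's top lies 16 mm below this point when free, 22 mm below it (18 mm above the table) when fully pressed.
- slot_right (a point): The same for the right slot (rack y = -65 mm).
- strip_left (a joint): Springy orange strip at the bottom of the left slot: m pressed down, 0 free, 0.006 at its hard stop. It takes 3 N to start it and 8 N to press it fully; it springs back when let go. Its bottom stop is hidden behind the lip and is found by feel.
- strip_right (a joint): The same for the right slot.
- amber: Loose brown amber glass bottle with a black cap, 62 mm in diameter, 124 mm tall, on the rack's deck behind one of the two slots (which one varies). Origin: centre of its underside.
- salt: Loose white bottle with a white cap, 56 mm in diameter, 102 mm tall, on the rack's deck behind the other slot. Origin: centre of its underside.
There are look-alikes about, which are no part of the job. Leave any green look-alike of the amber alone.

How it is judged (in metres and radians):
On the way:
1. the label holder is held clear above its stand (height (world z) of holder above 0.045 m and contact force between the fingers and holder above 1 N), for 0.2 s.
At the end, for the whole second after the job is handed in: Holder in the slot before the amber bottle, label to the front, upright within 0.15 rad, lower edge under 21.5 mm above the table, strip pressed over 4.5 of 6 mm, at rest, still held (over 1 N); both bottles upright within 0.2 rad, within 30 mm of their start (((y of amber in the frame of rack above 0 m and horizontal distance between holder and slot_left below 0.014 m and value of joint strip_left above 0.0045 m) or (y of amber in the frame of rack below 0 m and horizontal distance between holder and slot_right below 0.014 m and value of joint strip_right above 0.0045 m)) and z of holder in the frame of rack between 0.01 and 0.0215 m and x of holder in the frame of rack between -0.064 and -0.051 m and x of label_face in the frame of rack below -0.0575 m and angle between holder's own z axis and vertical below 0.15 rad and contact force between the fingers and holder above 1 N and linear speed of holder below 0.02 m/s and distance of each of amber, salt from where it was at the start of the episode below 0.03 m and angle between each of amber, salt's own z axis and vertical below 0.2 rad); the arm keeps its last pose, push and grip.
It fails at once if a bottle is knocked over or pushed away (distance of any of amber, salt from where it was at the start of the episode above 0.03 m or angle between any of amber, salt's own z axis and vertical above 0.35 rad).
It also fails if it takes over 38 s, if anything falls off the work surface, if the arm or the gripper's body presses on something with over 40 N, if the wrist force passes 120 N, or if a joint passes its speed limit or range.

## Working session

There is one attempt and no reset: what is moved stays moved. The work goes in short steps, Python scripts to look and compute and a tool call to move; the robot and the scene stay as the last step left them, time stands still between calls to the robot, and variables do not carry over. Pictures are saved under pics/ and viewed, at most 10 in all, crops included, and the job is handed in when it is done.

Besides the shell and the picture viewer there is one more tool, called after "Emit:" as name(argument=value, ...), one argument or row to a line, values as JSON. move_arm: Moves the arm, as the interface text tells. Its arguments: {"type":"object","properties":{"deltas":{"type":"array"}},"required":["deltas"]}

```bash
mkdir -p pics; ls; cat > h.py <<'E'
import numpy as np, cv2
from station import arm
def ray(p,xy):
    R=cv2.Rodrigues(np.array(p["rvec"],float))[0]; t=np.array(p["tvec"],float).ravel()
    u=cv2.undistortPoints(np.array([[[xy[0]*512,xy[1]*384]]],float),np.array(p["mtx"],float),None)[0,0]
    return -R.T@t, R.T@np.array([u[0],u[1],1])
def atz(p,xy,z):
    c,d=ray(p,xy); return c+d*(z-c[2])/d[2]
def proj(p,X):
    return cv2.projectPoints(np.atleast_2d(np.array(X,float)),np.array(p["rvec"],float),np.array(p["tvec"],float),np.array(p["mtx"],float),None)[0][:,0]
E
python3 - <<'E'
from h import *
np.set_printoptions(precision=4,suppress=True)
ims=[]
for n in("scene","top"):
    p=arm.camera(n); ims.append(p["pixels"][:,:,::-1])
    print(n,ray(p,(.5,.5)))
    for t,z in(("holder",.008),("label_face",.058),("stand",0),("rack",0),("slot_left",.04),("slot_right",.04),("amber",.008),("salt",.008)):
        for r in arm.place_of(t,p)[:3]: print(t,round(r["conf"],2),np.round(np.array(r["xy"])*[512,384],1),atz(p,r["xy"],z))
for n,i in zip(("scene","top"),ims): cv2.imwrite(f"pics/{n}1.png",cv2.resize(i,(800,600)))
print(arm.sense())
E
```

```text
pics
scene (array([-0.3527, -0.9487,  0.9508]), array([ 0.549 ,  0.6137, -0.5675]))
holder 0.85 [351.2 254.9] [ 0.5372 -0.3811  0.008 ]
holder 0.4 [249.1 185.6] [0.5696 0.1204 0.008 ]
label_face 0.73 [349.4 241.6] [ 0.5329 -0.3717  0.058 ]
stand 0.78 [350.9 258.5] [ 0.5313 -0.3857  0.    ]
stand 0.69 [231.6 180.5] [0.5527 0.2034 0.    ]
stand 0.33 [347.6 255.2] [ 0.5358 -0.3695  0.    ]
rack 0.69 [231.2 183.1] [ 0.5401  0.1905 -0.    ]
slot_left 0.68 [210.9 174.9] [0.4838 0.2399 0.04  ]
slot_right 0.96 [226.4 187.4] [0.4718 0.1332 0.04  ]
amber 0.68 [197.1 155.5] [0.5662 0.4433 0.008 ]
amber 0.55 [251.1 187.5] [0.5663 0.1056 0.008 ]
salt 0.61 [349.  255.5] [ 0.5302 -0.3782  0.008 ]
salt 0.58 [234.  171.6] [0.5936 0.2364 0.008 ]
top (array([0.2188, 0.0098, 1.3964]), array([ 0.2485, -0.0043, -0.9687]))
holder 0.7 [201.9 204.7] [0.5308 0.179  0.008 ]
holder 0.56 [377.6 204. ] [ 0.5383 -0.3918  0.008 ]
label_face 0.61 [376.  199.5] [ 0.5412 -0.3732  0.058 ]
stand 0.9 [377.  203.8] [ 0.5408 -0.3921  0.    ]
rack 0.66 [203.7 202.3] [0.5407 0.1743 0.    ]
slot_left 0.55 [179. 215.] [0.4897 0.2461 0.04  ]
slot_right 0.61 [215.5 217.2] [0.4837 0.1307 0.04  ]
amber 0.87 [121.7 191.8] [0.5717 0.4431 0.008 ]
amber 0.6 [222.5 190.5] [0.579  0.1132 0.008 ]
salt 0.54 [186.4 188.8] [0.5837 0.2317 0.008 ]
{'time_s': 0.9, 'q': array([64.2519, 14.8162,  1.2339, 76.4154, -0.0008, 81.2535]), 'joint_velocities': array([-0.0906,  0.0106, -0.0215,  0.0622, -0.0497, -0.0239]), 'joint_torque': array([  0.0002, -55.5365,  34.4738,   0.0012,   0.    ,  -0.    ]), 'ee_pos': array([0.1609, 0.526 , 0.4047]), 'orientation': array([[-0.9563,  0.2924,  0.    ],
       [ 0.2924,  0.9563,  0.    ],
       [-0.    ,  0.    , -1.    ]]), 'ft_force': array([-0.3399,  0.1847, -0.1768]), 'moment': array([-0.0324,  0.0004,  0.01  ]), 'finger_force': 0.0, 'width': 0.08520094212129051}
```

View pictures.

View pics/scene1.png

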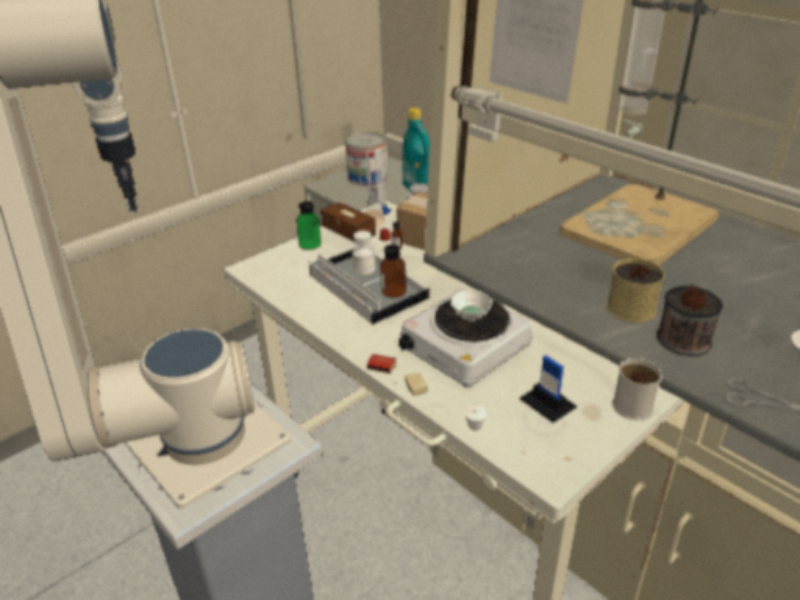

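View pics/top1.png

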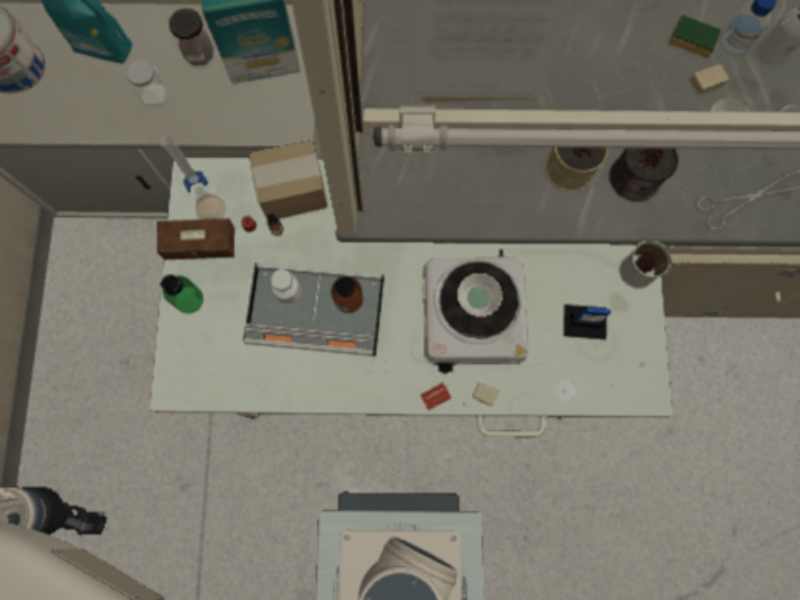

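The scene view shows the rack at about (370,280) with the amber bottle behind the right slot (395,270) and the white one on the left. It also shows the hot plate at (468,330) and the black stand with the holder, label towards the robot, at (550,385). The top view agrees: slots at (278,338) and (342,344), amber at (347,293), and the stand at (585,320). The green bottle at (185,293) is a look-alike off the rack. So the target is slot_right, and I'll move over the rack first.

```bash
cat > plan.py <<'E'
import sys
from h import *
from scipy.spatial.transform import Rotation as Ro
# usage: plan.py x y z psi_deg claw [mm_per_row]
def plan(T,psi,claw,step=40.,deg=7.0):
    s=arm.sense(); P=np.array(s["ee_pos"]); R=np.array(s["orientation"]); T=np.array(T)
    c,sn=np.cos(np.radians(psi)),np.sin(np.radians(psi))
    G=np.array([[c,sn,0],[sn,-c,0],[0,0,-1.]])
    rv=Ro.from_matrix(R.T@G).as_rotvec()
    n=max(1,int(np.ceil(max(np.linalg.norm(T-P)*1000/step,np.degrees(np.linalg.norm(rv))/deg))))
    C,CR,i=P,R,0
    while i<n:
        k=min(5,n-i); out=[]
        for j in range(1,k+1):
            d=CR.T@(P+(T-P)*(i+j)/n-C)*1000
            w=Ro.from_matrix(CR.T@R@Ro.from_rotvec(rv*(i+j)/n).as_matrix()).as_rotvec()
            out+=[round(float(v),1)+0 for v in d]+[round(float(v),3)+0 for v in w]+[claw]
        print(out)
        C=P+(T-P)*(i+k)/n; i+=k; CR=R@Ro.from_rotvec(rv*i/n).as_matrix()
if __name__=="__main__":
    a=[float(v) for v in sys.argv[1:]]; plan(a[:3],a[3],a[4],*a[5:6])
E
python3 plan.py .40 .13 .45 86 1
```

```text
[-28.7, -25.7, -3.8, 0.0, 0.0, 0.112, 1.0, -57.4, -51.5, -7.6, 0.0, 0.0, 0.224, 1.0, -86.1, -77.2, -11.3, 0.0, 0.0, 0.336, 1.0, -114.8, -102.9, -15.1, 0.0, 0.0, 0.448, 1.0, -143.5, -128.6, -18.9, 0.0, 0.0, 0.56, 1.0]
[-38.0, -6.6, -3.8, 0.0, 0.0, 0.112, 1.0, -76.0, -13.1, -7.6, 0.0, 0.0, 0.224, 1.0, -114.0, -19.7, -11.3, 0.0, 0.0, 0.336, 1.0, -151.9, -26.2, -15.1, 0.0, 0.0, 0.448, 1.0, -189.9, -32.8, -18.9, 0.0, 0.0, 0.56, 1.0]
[-35.7, 14.6, -3.8, 0.0, 0.0, 0.112, 1.0, -71.3, 29.3, -7.6, 0.0, 0.0, 0.224, 1.0]
```

Emit:
move_arm(
  deltas=[-29,-26,-4,0,0,0.112,1,-58,-52,-8,0,0,0.224,1,-86,-77,-11,0,0,0.336,1,-115,-103,-15,0,0,0.448,1,-144,-129,-19,0,0,0.56,1],
)

```text
time_s: 1.32
ee_pos: [0.2611, 0.359, 0.4239]
orientation: [[-0.651, 0.759, 0.0], [0.759, 0.651, 0.0], [-0.0, 0.0, -1.0]]
ft_force: [0.4, -0.2, -0.1]
width: 0.0853
finger_force: 0.0
```

Emit:
move_arm(
  deltas=[-38,-7,-4,0,0,0.112,1,-76,-13,-8,0,0,0.224,1,-114,-20,-11,0,0,0.336,1,-152,-26,-15,0,0,0.448,1,-190,-33,-19,0,0,0.56,1],
)

```text
time_s: 1.73
ee_pos: [0.3607, 0.1935, 0.4431]
orientation: [[-0.148, 0.989, 0.001], [0.989, 0.148, 0.0], [0.0, 0.001, -1.0]]
ft_force: [0.5, 1.0, -0.2]
width: 0.0855
finger_force: 0.0
```

Emit:
move_arm(
  deltas=[-36,15,-4,0,0,0.112,1,-71,29,-8,0,0,0.224,1,-71,29,-8,0,0,0.224,1,-71,29,-8,0,0,0.224,1],
)

```text
time_s: 2.07
ee_pos: [0.4007, 0.1279, 0.4507]
orientation: [[0.074, 0.997, 0.0], [0.997, -0.074, 0.0], [0.0, 0.0, -1.0]]
ft_force: [0.1, 0.3, 0.3]
width: 0.0852
finger_force: 0.0
```

```bash
python3 - <<'E'
from h import *
np.set_printoptions(precision=4,suppress=True)
s=arm.sense(); print(s["time_s"],s["ee_pos"],s["orientation"])
p=arm.camera("wrist"); cv2.imwrite("pics/w1.png",cv2.resize(p["pixels"][:,:,::-1],(800,600)))
print(ray(p,(.5,.5)))
for t,z in(("rack",0),("slot_left",.04),("slot_right",.04),("amber",.008),("salt",.008)):
    for r in arm.place_of(t,p)[:3]: print(t,round(r["conf"],2),np.round(np.array(r["xy"])*[800,600],1),atz(p,r["xy"],z))
E
```

```text
2.0667 [0.4007 0.1279 0.4507] [[ 0.0742  0.9972  0.0001]
 [ 0.9972 -0.0742  0.    ]
 [ 0.      0.0001 -1.    ]]
(array([0.4059, 0.1949, 0.4203]), array([-0.0301, -0.2724, -0.9618]))
rack 0.92 [566.9 169.9] [0.5395 0.1776 0.    ]
slot_left 0.68 [510.3  67.7] [0.4856 0.253  0.04  ]
slot_right 0.95 [505.4 250.4] [0.4796 0.1214 0.04  ]
amber 0.94 [611.3 253.1] [0.5756 0.1062 0.008 ]
salt 0.98 [641.1  83.5] [0.5937 0.239  0.008 ]
```

View pics/w1.png

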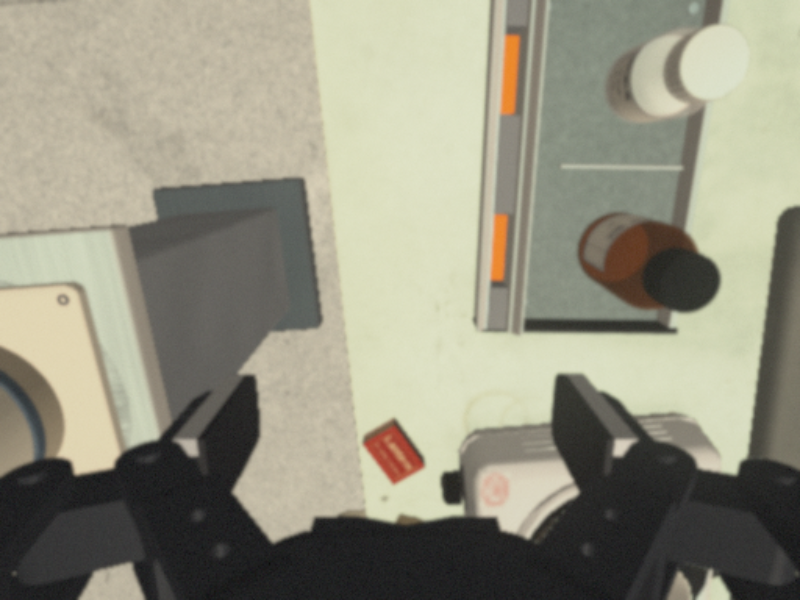

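The view shows both orange strips: the left at (510,75) and the right at (499,247), with the amber bottle behind the right. The networks match the picture. I'll take one closer look at the right slot on the way to the stand.

```bash
python3 plan.py .46 .065 .33 87 1
```

```text
[-15.3, 16.3, 30.2, 0.0, 0.0, -0.004, 1.0, -30.7, 32.5, 60.4, 0.0, 0.0, -0.007, 1.0, -46.0, 48.8, 90.5, 0.0, 0.0, -0.011, 1.0, -61.3, 65.0, 120.7, 0.0, 0.0, -0.015, 1.0]
```

Emit:
move_arm(
  deltas=[-15,16,30,0,0,-0.004,1,-31,33,60,0,0,-0.008,1,-46,49,90,0,0,-0.012,1,-61,65,120,0,0,-0.015,1,-61,65,120,0,0,-0.015,1],
)

```text
time_s: 2.78
ee_pos: [0.461, 0.0632, 0.3257]
orientation: [[0.054, 0.999, -0.006], [0.999, -0.054, -0.0], [-0.001, -0.006, -1.0]]
ft_force: [-0.3, -0.8, -0.1]
width: 0.0851
finger_force: 0.0
```

```bash
python3 - <<'E'
from h import *
np.set_printoptions(precision=4,suppress=True)
p=arm.camera("wrist"); print(p["tvec"],ray(p,(.5,.5)))
import pickle; pickle.dump({k:p[k] for k in("pixels","mtx","rvec","tvec")},open("w2.pkl","wb"))
cv2.imwrite("pics/w2.png",cv2.resize(p["pixels"][:,:,::-1],(800,600),interpolation=cv2.INTER_CUBIC))
for t,z in(("rack",0),("slot_left",.04),("slot_right",.04),("amber",.008),("salt",.008)):
    for r in arm.place_of(t,p)[:2]: print(t,round(r["conf"],2),np.round(np.array(r["xy"])*[800,600],1),atz(p,r["xy"],z))
print(arm.sense()["time_s"])
E
```

```text
[-0.4552  0.0696  0.3287] (array([0.4647, 0.1303, 0.2953]), array([-0.0306, -0.2733, -0.9615]))
rack 0.89 [538.9  57.7] [0.5393 0.1807 0.    ]
rack 0.36 [604.9 186.4] [0.5792 0.1093 0.    ]
amber 0.61 [608.6 186.1] [0.5782 0.1099 0.008 ]
3.0833
```

View pics/w2.png

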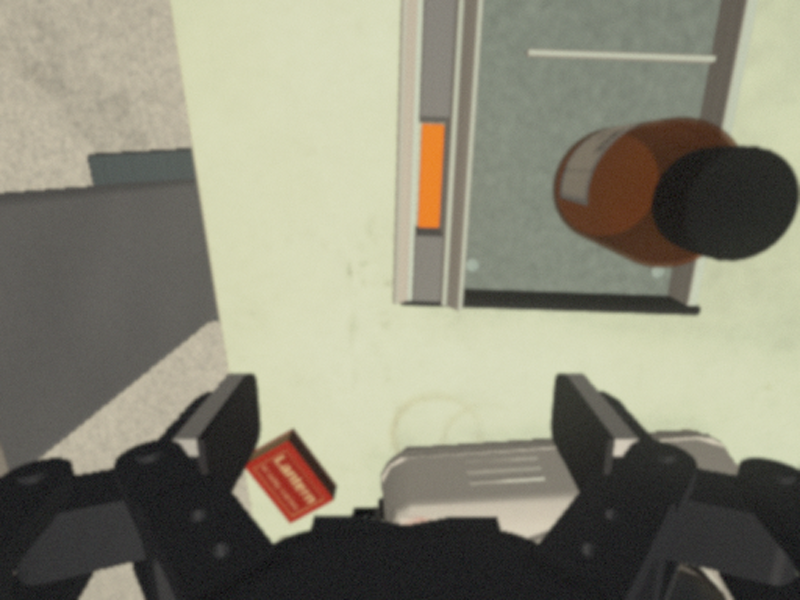

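The close view shows the right slot with its orange strip at (431,176). Its end blocks' edges are near rows 120 and 233, the divider line runs (528,52) to (716,59), and the amber bottle is at (650,190). Next I'll measure the edges.

```bash
python3 - <<'E'
from h import *
import pickle
np.set_printoptions(precision=4,suppress=True,linewidth=200)
p=pickle.load(open("w2.pkl","rb")); im=p["pixels"].astype(int)
for r in (20,50,95,115,135,165,185): print(r,[tuple(im[r,c]) and int(im[r,c].sum()/3) for c in range(250,312)])
for c in(272,276,280): print(c,"R-B rows70-160",(im[70:160,c,0]-im[70:160,c,2]).tolist()); print((im[70:160,c].sum(1)//3).tolist())
f=lambda u,v,z:atz(p,(u/800,v/600),z)
a,b=f(528,52,.008),f(716,59,.008); print("div",a,b,np.degrees(np.arctan2(*(b-a)[1::-1])))
for u,v in((528,52),(716,59)): print(f(u,v,.008))
E
```

```text
20 [206, 206, 206, 206, 200, 189, 170, 169, 178, 184, 181, 180, 179, 180, 179, 180, 186, 193, 195, 178, 154, 130, 129, 128, 130, 132, 132, 131, 131, 130, 132, 130, 131, 131, 130, 126, 130, 129, 128, 125, 120, 123, 148, 170, 174, 159, 137, 119, 113, 115, 115, 116, 118, 122, 149, 169, 179, 166, 145, 133, 130, 130]
50 [208, 209, 207, 204, 189, 171, 169, 178, 184, 179, 182, 180, 181, 179, 182, 185, 194, 193, 177, 148, 132, 129, 131, 133, 130, 130, 133, 133, 133, 132, 130, 131, 132, 130, 134, 132, 130, 127, 124, 119, 140, 167, 178, 169, 142, 117, 113, 115, 115, 118, 116, 128, 148, 171, 179, 169, 146, 133, 130, 131, 135, 134]
95 [207, 207, 202, 188, 169, 170, 178, 186, 185, 184, 184, 182, 184, 186, 193, 200, 197, 195, 180, 162, 143, 138, 139, 139, 137, 136, 136, 140, 137, 138, 137, 137, 134, 127, 113, 103, 108, 126, 158, 175, 178, 156, 131, 115, 114, 117, 120, 121, 129, 148, 169, 178, 167, 142, 130, 130, 129, 129, 129, 131, 131, 134]
115 [207, 204, 197, 176, 167, 173, 181, 183, 184, 183, 184, 183, 185, 190, 197, 199, 194, 180, 160, 144, 138, 134, 138, 139, 136, 137, 138, 136, 138, 138, 135
[... 3179 characters left out ...]
74, 177, 181, 175, 171, 170, 172, 166, 170, 165, 162, 162, 159, 157, 151, 133, 97, 50, 22, 13, 11, 12, 12, 14, 13, 12, 14, 15, 14, 14, 14]
[134, 131, 133, 129, 123, 107, 103, 106, 123, 136, 138, 138, 139, 138, 137, 138, 138, 138, 138, 139, 136, 138, 138, 140, 140, 137, 139, 138, 138, 133, 138, 136, 137, 137, 136, 139, 137, 139, 138, 134, 137, 137, 138, 139, 135, 135, 137, 137, 136, 136, 137, 137, 137, 136, 135, 138, 136, 139, 137, 139, 134, 133, 134, 136, 136, 133, 136, 133, 133, 134, 132, 133, 132, 133, 131, 114, 99, 85, 82, 80, 90, 111, 121, 128, 128, 131, 132, 131, 128, 131]
div [0.5315 0.1824 0.008 ] [0.6316 0.1734 0.008 ] -5.0989038833132145
[0.5315 0.1824 0.008 ]
[0.6316 0.1734 0.008 ]
```

```bash
python3 - <<'E'
from h import *
import pickle
np.set_printoptions(precision=4,suppress=True,linewidth=200)
p=pickle.load(open("w2.pkl","rb"))
g=lambda u,v,z:atz(p,((u+.5)/512,(v+.5)/384),z)
W=np.array([g(u,v,.055) for u,v in((291.6,20),(290.1,50),(287.4,95),(286.5,115),(285.3,135),(283.8,165),(282.5,185))])
L=np.array([g(u,v,.04) for u,v in((269.6,20),(268.7,50),(264.6,165),(263.6,185))])
F=np.array([g(u,v,.047) for u,v in((254.8,20),(254.3,50),(253.6,95),(252.9,115),(252,135),(251,165),(250.2,185))])
for n,A in(("wall",W),("lip",L),("front",F)):
    k=np.polyfit(A[:,1],A[:,0],1); print(n,np.degrees(np.arctan(k[0])),"x at y=.12:",np.polyval(k,.12),"res",(A[:,0]-np.polyval(k,A[:,1]))*1000)
a,b=g(276,74,.04),g(276,150.5,.04); print(a,b,(a+b)/2)
E
```

```text
wall 4.966527118699244 x at y=.12: 0.48339282863170774 res [-0.034   0.0704 -0.094   0.0531 -0.0227  0.0924 -0.0654]
lip 4.84845165502823 x at y=.12: 0.4686085035409483 res [-0.0713  0.0658  0.1186 -0.1131]
front 5.073921103665387 x at y=.12: 0.4578573595842673 res [-0.3101 -0.0567  0.3849  0.2912  0.0371 -0.0783 -0.2681]
[0.4775 0.1503 0.04  ] [0.4752 0.0916 0.04  ] [0.4764 0.121  0.04  ]
```

Rack yaw is −5.0° and the right slot centre is at about (0.476, 0.121). Next is the stand.

```bash
python3 - <<'E'
from h import *
a=arm.camera("scene");b=arm.camera("top")
for s,t in(((455,95),(380,135)),((470,97),(395,137)),((440,258),(340,240))):
    c1,d1=ray(a,(s[0]/800,s[1]/600));c2,d2=ray(b,(t[0]/800,t[1]/600))
    k=np.linalg.lstsq(np.c_[d1,-d2],c2-c1,rcond=None)[0]; print(c1+d1*k[0],c2+d2*k[1])
E
python3 plan.py .50 -.27 .40 90 1
```

```text
[0.70196161 0.04180139 0.47038394] [0.70768217 0.03711246 0.47327447]
[0.71322149 0.01001942 0.47080915] [0.70749333 0.01489212 0.46782156]
[0.73038851 0.10755399 0.03500912] [0.69993965 0.13133361 0.02642608]
[-36.9, 6.4, -7.6, 0.0, 0.0, -0.006, 1.0, -73.8, 12.9, -15.1, 0.0, 0.0, -0.012, 1.0, -110.7, 19.3, -22.7, 0.001, 0.0, -0.018, 1.0, -147.7, 25.7, -30.3, 0.001, 0.0, -0.024, 1.0, -184.6, 32.1, -37.8, 0.001, 0.0, -0.03, 1.0]
[-37.1, 5.3, -7.6, 0.0, 0.0, -0.006, 1.0, -74.2, 10.6, -15.1, 0.0, 0.0, -0.012, 1.0, -111.3, 16.0, -22.7, 0.001, 0.0, -0.018, 1.0, -148.4, 21.3, -30.3, 0.001, 0.0, -0.024, 1.0]
```

Emit:
move_arm(
  deltas=[-37,6,-8,0,0,-0.006,1,-74,13,-15,0,0,-0.012,1,-111,19,-23,0,0,-0.018,1,-148,26,-30,0,0,-0.024,1,-185,32,-38,0,0,-0.03,1],
)

```text
time_s: 3.6
ee_pos: [0.482, -0.1235, 0.3699]
orientation: [[0.024, 1.0, 0.002], [1.0, -0.024, -0.001], [-0.001, 0.002, -1.0]]
ft_force: [1.2, -0.5, 0.2]
width: 0.0852
finger_force: 0.0
```

Emit:
move_arm(
  deltas=[-37,5,-8,0,0,-0.006,1,-74,11,-15,0,0,-0.012,1,-111,16,-23,0,0,-0.018,1,-148,21,-30,0,0,-0.024,1,-148,21,-30,0,0,-0.024,1],
)

```text
time_s: 4.02
ee_pos: [0.5, -0.276, 0.3998]
orientation: [[0.004, 1.0, 0.002], [1.0, -0.004, -0.003], [-0.003, 0.002, -1.0]]
ft_force: [-0.7, 1.2, -1.1]
width: 0.0852
finger_force: 0.0
```

```bash
python3 - <<'E'
from h import *
np.set_printoptions(precision=4,suppress=True)
p=arm.camera("wrist"); print(ray(p,(.5,.5)))
import pickle; pickle.dump({k:p[k] for k in("pixels","mtx","rvec","tvec")},open("w3.pkl","wb"))
cv2.imwrite("pics/w3.png",cv2.resize(p["pixels"][:,:,::-1],(800,600),interpolation=cv2.INTER_CUBIC))
for t,z in(("holder",.008),("label_face",.058),("stand",0)):
    for r in arm.place_of(t,p)[:2]: print(t,round(r["conf"],2),np.round(np.array(r["xy"])*[800,600],1),atz(p,r["xy"],z))
print(arm.sense()["time_s"],arm.sense()["ee_pos"])
E
```

```text
(array([ 0.5005, -0.2088,  0.3693]), array([-0.0088, -0.277 , -0.9609]))
holder 0.68 [444.4 383.3] [ 0.5325 -0.3829  0.008 ]
label_face 0.84 [446.9 412.5] [ 0.5302 -0.3814  0.058 ]
stand 0.93 [443.8 380.6] [ 0.5327 -0.3844  0.    ]
4.2167 [ 0.4994 -0.27    0.3989]
```

View pics/w3.png

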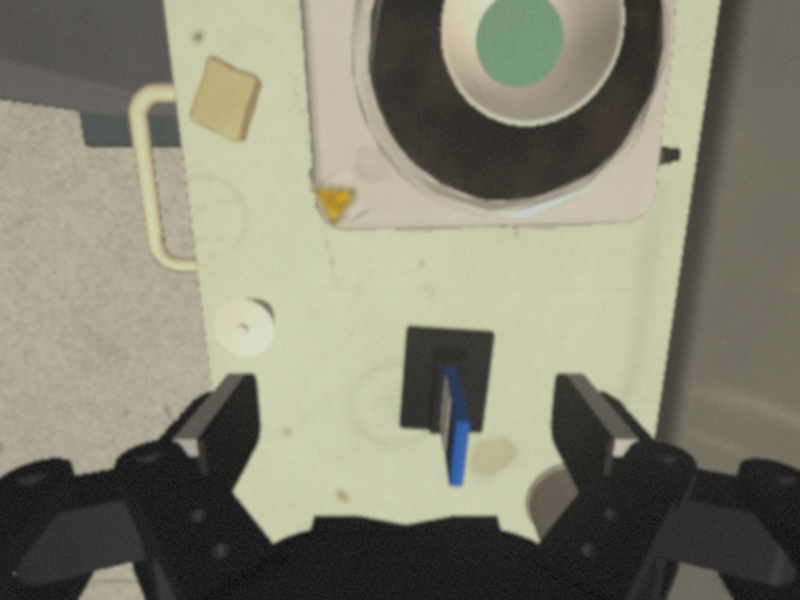

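The stand is at about (447,380). The holder's bright blue top face runs from (460,418) to (457,485), with the label on its left (front) side. I'll measure that face and the stand's yaw.

```bash
python3 - <<'E'
from h import *
import pickle
np.set_printoptions(precision=4,suppress=True,linewidth=200)
p=pickle.load(open("w3.pkl","rb")); im=p["pixels"]; hsv=cv2.cvtColor(im,cv2.COLOR_RGB2HSV)
blue=((hsv[...,0]>100)&(hsv[...,0]<125)&(hsv[...,1]>140)); V=hsv[...,2].astype(int)
for r in(250,265,275,290,300,308,312): print(r,[(c,int(V[r,c])) for c in range(278,306) if blue[r,c]])
th=int(np.median(V[270:308][blue[270:308]])*.85); m=(blue&(V>th)).astype(np.uint8)
n,l,st,_=cv2.connectedComponentsWithStats(m); k=1+np.argmax(st[1:,4]); print(th,st[k])
top=(l==k)
def g(u,v,z): return atz(p,((u+.5)/512,(v+.5)/384),z)
ys,xs=np.nonzero(top); Q=np.array([g(x,y,.108)[:2] for x,y in zip(xs,ys)])*1000
print("top",cv2.minAreaRect(Q.astype(np.float32)))
dk=(hsv[...,2]<70).astype(np.uint8); n,l,st,_=cv2.connectedComponentsWithStats(dk); k=l[220,265]
ys,xs=np.nonzero(l==k); Q=np.array([g(x,y,.008)[:2] for x,y in zip(xs,ys)])*1000
print("stand",st[k],cv2.minAreaRect(Q.astype(np.float32)))
E
```

```text
250 []
265 []
275 [(291, 119), (292, 142), (293, 160), (294, 161), (295, 163), (296, 164), (297, 167), (298, 160), (299, 152)]
290 [(289, 106), (290, 133), (291, 154), (292, 161), (293, 164), (294, 167), (295, 168), (296, 171)]
300 [(288, 111), (289, 140), (290, 158), (291, 163), (292, 166), (293, 171), (294, 174), (295, 171)]
308 [(289, 159), (290, 166), (291, 167), (292, 170), (293, 176), (294, 173)]
312 []
137 [289 270  11  39 254]
top ((533.7579345703125, -381.1223449707031), (41.526493072509766, 6.758581638336182), 85.55326843261719)
stand [ 257  210   58   66 2648] ((533.3006591796875, -382.3177185058594), (87.94670867919922, 65.3658218383789), 85.78971862792969)
```

```bash
python3 plan.py .534 -.381 .33 85.6 1
```

```text
[-27.7, 8.7, 17.2, 0.0, 0.0, 0.019, 1.0, -55.5, 17.4, 34.4, 0.0, 0.0, 0.038, 1.0, -83.2, 26.0, 51.7, 0.0, 0.0, 0.057, 1.0, -111.0, 34.7, 68.9, 0.0, 0.0, 0.076, 1.0]
```

Emit:
move_arm(
  deltas=[-28,9,17,0,0,0.019,1,-56,17,34,0,0,0.038,1,-83,26,52,0,0,0.057,1,-111,34.7,69,0,0,0.076,1,-111,34.7,69,0,0,0.076,1],
)

```text
time_s: 4.63
ee_pos: [0.5349, -0.3839, 0.3253]
orientation: [[0.079, 0.997, -0.003], [0.997, -0.079, 0.002], [0.002, -0.003, -1.0]]
ft_force: [-1.5, 0.0, -1.6]
width: 0.0855
finger_force: 0.0
```

Emit:
move_arm(
  deltas=[0,0,0,0,0,0,1,0,0,0,0,0,0,1],
)

```text
time_s: 4.8
ee_pos: [0.5343, -0.3805, 0.33]
orientation: [[0.075, 0.997, -0.0], [0.997, -0.075, 0.0], [0.0, -0.0, -1.0]]
ft_force: [0.4, 0.2, 0.9]
width: 0.0853
finger_force: 0.0
```

```bash
python3 - <<'E'
from h import *
import pickle
p=arm.camera("wrist"); hsv=cv2.cvtColor(p["pixels"],cv2.COLOR_RGB2HSV)
cv2.imwrite("pics/w4.png",cv2.resize(p["pixels"][:,:,::-1],(800,600)))
m=((hsv[...,0]>100)&(hsv[...,0]<125)&(hsv[...,1]>140)&(hsv[...,2]>137)).astype(np.uint8)
ys,xs=np.nonzero(m)
Q=np.array([atz(p,((x+.5)/512,(y+.5)/384),.108)[:2] for x,y in zip(xs,ys)])*1000
if len(Q)>5: print(len(Q),cv2.minAreaRect(Q.astype(np.float32)),xs.min(),xs.max(),ys.min(),ys.max())
s=arm.sense();print(s["time_s"],s["ee_pos"])
E
python3 plan.py .534 -.381 .249 85.6 1
```

```text
606 ((533.985107421875, -383.0753479003906), (41.93470001220703, 6.603254795074463), 85.42057800292969) 253 263 183 244
4.85 [ 0.53429678 -0.38030114  0.33066141]
[-0.2, -0.1, 27.2, 0.0, 0.0, 0.0, 1.0, -0.5, -0.2, 54.4, 0.0, 0.0, 0.001, 1.0, -0.7, -0.3, 81.7, 0.001, 0.0, 0.001, 1.0]
```

View pics/w4.png

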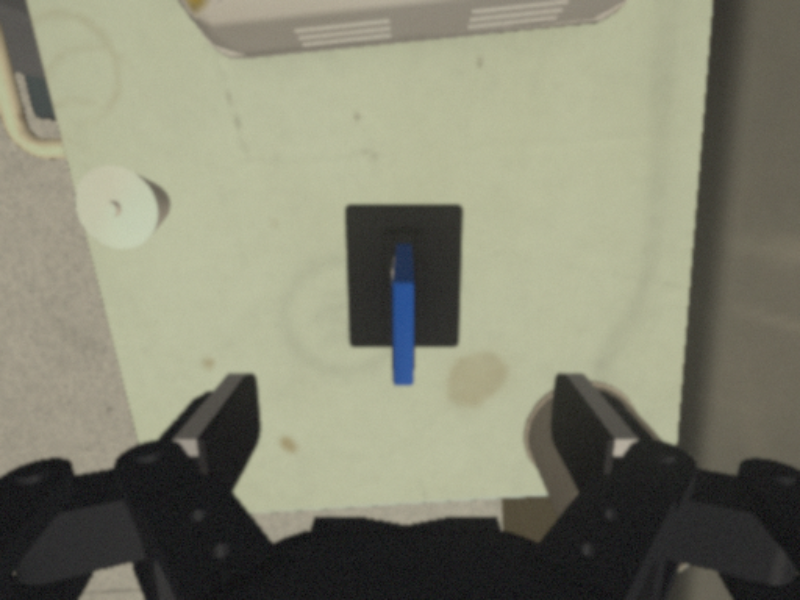

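```bash
python3 - <<'E'
from h import *
p=arm.camera("wrist"); t=arm.camera("top"); s=arm.camera("scene")
for z in(.06,.09,.12): print(z,atz(p,(527/800,440/600),z)[:2],atz(p,(590/800,381/600),z)[:2],atz(t,(650/800,260/600),z)[:2],atz(s,(638/800,375/600),z)[:2])
E
```

```text
0.06 [ 0.59601423 -0.46703287] [ 0.62988057 -0.43388314] [ 0.65060444 -0.50675133] [ 0.66228816 -0.4906731 ]
0.09 [ 0.58896681 -0.44783452] [ 0.61860495 -0.41882352] [ 0.64091179 -0.49515613] [ 0.62810529 -0.50610018]
0.12 [ 0.58191939 -0.42863617] [ 0.60732934 -0.40376389] [ 0.63121915 -0.48356094] [ 0.59392243 -0.52152726]
```

Emit:
move_arm(
  deltas=[0,0,27,0,0,0,1,0,0,54,0,0,0,1,0,0,81,0,0,0,1,0,0,81,0,0,0,1,0,0,81,0,0,0,-1],
)

```text
time_s: 5.42
ee_pos: [0.534, -0.3812, 0.2487]
orientation: [[0.076, 0.997, -0.001], [0.997, -0.076, 0.001], [0.001, -0.001, -1.0]]
ft_force: [0.5, -0.1, 1.3]
width: 0.0753
finger_force: 0.0
```

Emit:
move_arm(
  deltas=[0,0,0,0,0,0,-1,0,0,0,0,0,0,-1,0,0,0,0,0,0,-1,0,0,0,0,0,0,-1,0,0,0,0,0,0,-1],
)

```text
time_s: 5.83
ee_pos: [0.5342, -0.3819, 0.2495]
orientation: [[0.077, 0.997, 0.001], [0.997, -0.077, -0.001], [-0.001, 0.001, -1.0]]
ft_force: [0.6, -0.0, 0.1]
width: 0.0123
finger_force: 0.0
```

Emit:
move_arm(
  deltas=[0,0,0,0,0,0,-1,0,0,0,0,0,0,-1,0,0,0,0,0,0,-1,0,0,0,0,0,0,-1,0,0,0,0,0,0,-1],
)

```text
time_s: 6.25
ee_pos: [0.5342, -0.382, 0.2495]
orientation: [[0.077, 0.997, 0.001], [0.997, -0.077, -0.001], [-0.001, 0.001, -1.0]]
ft_force: [-0.6, 0.6, 6.1]
width: 0.0081
finger_force: 59.0
```

```bash
cat > seq.sh <<'E'
E
python3 plan.py .534 -.382 .42 85.4 -1 35
```

```text
[0.0, 0.0, -34.1, 0.0, 0.0, 0.001, -1.0, -0.1, 0.0, -68.2, 0.0, 0.0, 0.001, -1.0, -0.1, 0.0, -102.3, 0.001, 0.001, 0.002, -1.0, -0.2, 0.0, -136.4, 0.001, 0.001, 0.003, -1.0, -0.2, 0.0, -170.5, 0.001, 0.001, 0.003, -1.0]
```

Emit:
move_arm(
  deltas=[0,0,-20,0,0,0,-1,0,0,-50,0,0,0,-1,0,0,-85,0,0,0,-1,0,0,-120,0,0,0,-1,0,0,-155,0,0,0,-1],
)

```text
time_s: 6.67
ee_pos: [0.5338, -0.3816, 0.4051]
orientation: [[0.077, 0.997, -0.0], [0.997, -0.077, 0.0], [0.0, -0.0, -1.0]]
ft_force: [0.9, -1.6, -0.4]
width: 0.0082
finger_force: 58.4
```

Emit:
move_arm(
  deltas=[0,0,-15,0,0,0,-1,0,0,-15,0,0,0,-1,0,0,-15,0,0,0,-1],
)

```text
time_s: 6.92
ee_pos: [0.5341, -0.3818, 0.4192]
orientation: [[0.077, 0.997, 0.001], [0.997, -0.077, -0.001], [-0.001, 0.001, -1.0]]
ft_force: [0.0, 0.3, -0.9]
width: 0.0082
finger_force: 58.4
```

```bash
python3 - <<'E'
from h import *
s=arm.sense();print(s["time_s"],s["ee_pos"],s["width"],s["finger_force"])
E
python3 plan.py .45 .10 .42 85 -1 36
```

```text
6.9167 [ 0.53407975 -0.38184999  0.41915501] 0.008170148241286045 58.44635188579559
[33.9, -8.6, -0.1, 0.0, 0.0, 0.001, -1.0, 67.7, -17.3, -0.2, 0.0, 0.0, 0.001, -1.0, 101.6, -25.9, -0.3, 0.0, 0.0, 0.002, -1.0, 135.4, -34.5, -0.4, 0.0, 0.0, 0.003, -1.0, 169.3, -43.2, -0.5, 0.0, 0.0, 0.004, -1.0]
[33.8, -8.8, -0.1, 0.0, 0.0, 0.001, -1.0, 67.6, -17.5, -0.2, 0.0, 0.0, 0.001, -1.0, 101.5, -26.3, -0.3, 0.0, 0.0, 0.002, -1.0, 135.3, -35.0, -0.3, 0.0, 0.0, 0.003, -1.0, 169.1, -43.8, -0.4, 0.0, 0.0, 0.004, -1.0]
[33.8, -8.9, -0.1, 0.0, 0.0, 0.001, -1.0, 67.6, -17.8, -0.1, 0.0, 0.0, 0.001, -1.0, 101.4, -26.7, -0.2, 0.0, 0.0, 0.002, -1.0, 135.2, -35.5, -0.3, 0.0, 0.0, 0.003, -1.0]
```

Emit:
move_arm(
  deltas=[34,-9,0,0,0,0.001,-1,68,-17,0,0,0,0.001,-1,102,-26,0,0,0,0.002,-1,136,-35,0,0,0,0.003,-1,170,-43,0,0,0,0.004,-1],
)

```text
time_s: 7.33
ee_pos: [0.5035, -0.2075, 0.4166]
orientation: [[0.081, 0.997, -0.003], [0.997, -0.081, 0.002], [0.001, -0.003, -1.0]]
ft_force: [0.6, 0.3, -0.0]
width: 0.0083
finger_force: 58.5
```

Emit:
move_arm(
  deltas=[34,-9,0,0,0,0.001,-1,68,-18,0,0,0,0.001,-1,102,-26,0,0,0,0.002,-1,136,-35,0,0,0,0.003,-1,169,-44,0,0,0,0.004,-1],
)

```text
time_s: 7.75
ee_pos: [0.4732, -0.0354, 0.417]
orientation: [[0.085, 0.996, -0.003], [0.996, -0.085, 0.001], [0.001, -0.003, -1.0]]
ft_force: [0.6, -0.6, 0.3]
width: 0.008
finger_force: 58.5
```

Emit:
move_arm(
  deltas=[34,-9,0,0,0,0.001,-1,68,-18,0,0,0,0.001,-1,102,-27,0,0,0,0.002,-1,135,-35,0,0,0,0.003,-1,135,-35,0,0,0,0.003,-1],
)

```text
time_s: 8.17
ee_pos: [0.4491, 0.1046, 0.4172]
orientation: [[0.084, 0.996, -0.003], [0.996, -0.084, 0.001], [0.001, -0.003, -1.0]]
ft_force: [0.5, -0.2, -0.5]
width: 0.0077
finger_force: 58.5
```

```bash
python3 plan.py .4765 .121 .33 85 -1 30
```

```text
[4.6, 6.6, 21.8, -0.001, 0.0, 0.001, -1.0, 9.3, 13.1, 43.6, -0.001, -0.001, 0.002, -1.0, 13.9, 19.7, 65.4, -0.002, -0.001, 0.003, -1.0, 18.5, 26.2, 87.2, -0.003, -0.001, 0.004, -1.0]
```

Emit:
move_arm(
  deltas=[6,6,22,0,0,0,-1,12,12,44,0,0,0,-1,18,18,66,0,0,0,-1,23,25,88,0,0,0,-1,23,25,88,0,0,0,-1],
)

```text
time_s: 8.58
ee_pos: [0.4772, 0.1214, 0.3255]
orientation: [[0.088, 0.996, -0.008], [0.996, -0.088, -0.001], [-0.001, -0.008, -1.0]]
ft_force: [-1.3, -0.3, -1.0]
width: 0.0081
finger_force: 58.6
```

Emit:
move_arm(
  deltas=[0,0,0,0,0,0,-1,0,0,0,0,0,0,-1],
)

```text
time_s: 8.75
ee_pos: [0.4775, 0.1209, 0.331]
orientation: [[0.088, 0.996, -0.001], [0.996, -0.088, -0.0], [-0.0, -0.001, -1.0]]
ft_force: [-0.0, -0.0, 0.7]
width: 0.0081
finger_force: 58.6
```

```bash
python3 - <<'E'
from h import *
np.set_printoptions(precision=4,suppress=True)
s=arm.sense();print(s["time_s"],s["ee_pos"],s["ft_force"])
p=arm.camera("wrist"); cv2.imwrite("pics/w5.png",cv2.resize(p["pixels"][:,:,::-1],(800,600),interpolation=cv2.INTER_CUBIC))
for z in(.08,):
  for t in("holder","label_face","slot_right"):
    for r in arm.place_of(t,p)[:2]: print(t,round(r["conf"],2),np.round(np.array(r["xy"])*[800,600],1))
# predicted pixel positions (800 scale): slot rectangle at z=.04 and holder bottom rectangle
a=np.radians(-5); R=np.array([[np.cos(a),-np.sin(a)],[np.sin(a),np.cos(a)]])
def rect(c,hx,hy,z): return [list(np.array(c)+R@np.array(v))+[z] for v in((-hx,-hy),(-hx,hy),(hx,hy),(hx,-hy))]
print("slot",proj(p,rect((.476,.121),.0075,.029,.04))*800/512)
e=s["ee_pos"]; print("bottom",proj(p,rect(e[:2],.0045,.023,e[2]-.2415))*800/512)
E
```

```text
8.75 [0.4775 0.1209 0.331 ] [-0.0047 -0.0064  0.6898]
holder 0.96 [403.3 319.6]
holder 0.42 [501.4 165. ]
slot_right 0.89 [402.3 289.7]
slot [[388.958  337.4787]
 [387.9645 235.0274]
 [416.1149 235.0189]
 [415.5282 337.4732]]
bottom [[395.068  362.3263]
 [394.4613 265.1082]
 [414.9655 265.1026]
 [414.4618 362.3227]]
```

View pics/w5.png

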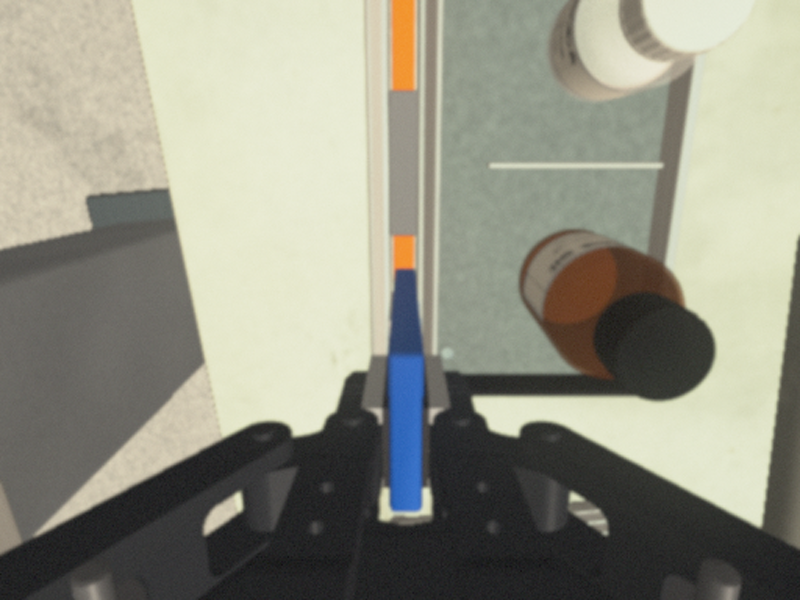

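The holder's far lower corner shows at (395–416, 269), over the slot at columns 390–416. It sits about 1.5 mm too far back in x and 2 mm too far towards −y. I'll correct that and go down.

Emit:
move_arm(
  deltas=[2,-1.5,0,0,0,0,-1,2,-1.5,10,0,0,0,-1,2,-1.5,20,0,0,0,-1,2,-1.5,30,0,0,0,-1,2,-1.5,38,0,0,0,-1],
)

```text
time_s: 9.37
ee_pos: [0.476, 0.1233, 0.2916]
orientation: [[0.088, 0.996, -0.0], [0.996, -0.088, -0.0], [-0.0, -0.0, -1.0]]
ft_force: [-0.5, -1.0, 0.5]
width: 0.0084
finger_force: 58.6
```

Emit:
move_arm(
  deltas=[0,0,3,0,0,0,-1,0,0,6,0,0,0,-1,0,0,9,0,0,0,-1,0,0,12,0,0,0,-1,0,0,12,0,0,0,-1],
)

```text
time_s: 9.78
ee_pos: [0.4763, 0.1233, 0.2803]
orientation: [[0.088, 0.996, -0.0], [0.996, -0.088, -0.0], [-0.0, -0.0, -1.0]]
ft_force: [-0.1, 0.2, 0.2]
width: 0.0083
finger_force: 58.6
```

Emit:
move_arm(
  deltas=[0,0,3,0,0,0,-1,0,0,6,0,0,0,-1,0,0,9,0,0,0,-1,0,0,12,0,0,0,-1,0,0,12,0,0,0,-1],
)

```text
time_s: 10.2
ee_pos: [0.4762, 0.1233, 0.268]
orientation: [[0.088, 0.996, -0.001], [0.996, -0.088, -0.0], [-0.0, -0.001, -1.0]]
ft_force: [0.8, -0.2, -0.5]
width: 0.0082
finger_force: 58.6
```

Emit:
move_arm(
  deltas=[0,0,1,0,0,0,-1,0,0,2,0,0,0,-1,0,0,3,0,0,0,-1,0,0,4,0,0,0,-1,0,0,4,0,0,0,-1],
)

```text
time_s: 10.62
ee_pos: [0.4764, 0.1233, 0.2648]
orientation: [[0.088, 0.996, 0.0], [0.996, -0.088, 0.0], [0.0, 0.0, -1.0]]
ft_force: [-0.1, 0.6, 2.3]
width: 0.008
finger_force: 59.1
```

Emit:
move_arm(
  deltas=[0,0,1,0,0,0,-1,0,0,2,0,0,0,-1,0,0,2,0,0,0,-1,0,0,2,0,0,0,-1],
)

```text
time_s: 10.95
ee_pos: [0.4764, 0.1233, 0.2629]
orientation: [[0.088, 0.996, 0.0], [0.996, -0.088, 0.0], [0.0, 0.0, -1.0]]
ft_force: [-1.3, -0.1, 4.4]
width: 0.0079
finger_force: 59.4
```

Emit:
move_arm(
  deltas=[0,0,1,0,0,0,-1,0,0,2,0,0,0,-1,0,0,2,0,0,0,-1,0,0,2,0,0,0,-1],
)

```text
time_s: 11.28
ee_pos: [0.4764, 0.1233, 0.2609]
orientation: [[0.088, 0.996, 0.0], [0.996, -0.088, 0.0], [0.0, 0.0, -1.0]]
ft_force: [-1.2, -0.8, 6.3]
width: 0.008
finger_force: 59.7
```

Emit:
move_arm(
  deltas=[0,0,1,0,0,0,-1,0,0,2,0,0,0,-1,0,0,2,0,0,0,-1,0,0,2,0,0,0,-1],
)

```text
time_s: 11.62
ee_pos: [0.4764, 0.1233, 0.2594]
orientation: [[0.088, 0.996, 0.001], [0.996, -0.088, 0.0], [0.0, 0.001, -1.0]]
ft_force: [-2.4, -0.6, 11.9]
width: 0.0084
finger_force: 60.5
```

Emit:
move_arm(
  deltas=[0,0,0.5,0,0,0,-1,0,0,1,0,0,0,-1,0,0,1,0,0,0,-1,0,0,1,0,0,0,-1,0,0,1,0,0,0,-1],
)

```text
time_s: 12.03
ee_pos: [0.4764, 0.1233, 0.2593]
orientation: [[0.088, 0.996, 0.002], [0.996, -0.088, 0.0], [0.0, 0.002, -1.0]]
ft_force: [-5.2, -0.2, 21.7]
width: 0.008
finger_force: 61.9
```

```bash
python3 - <<'E'
from h import *
s=arm.sense();print(s["time_s"],s["ee_pos"],s["ft_force"],s["moment"])
p=arm.camera("wrist"); cv2.imwrite("pics/w6.png",cv2.resize(p["pixels"][:,:,::-1],(800,600)))
E
```

```text
12.0333 [0.47637243 0.12332923 0.25930205] [-5.16708174 -0.17550298 21.71287812] [-0.12372631  1.35395792  0.00820069]
```

View pics/w6.png

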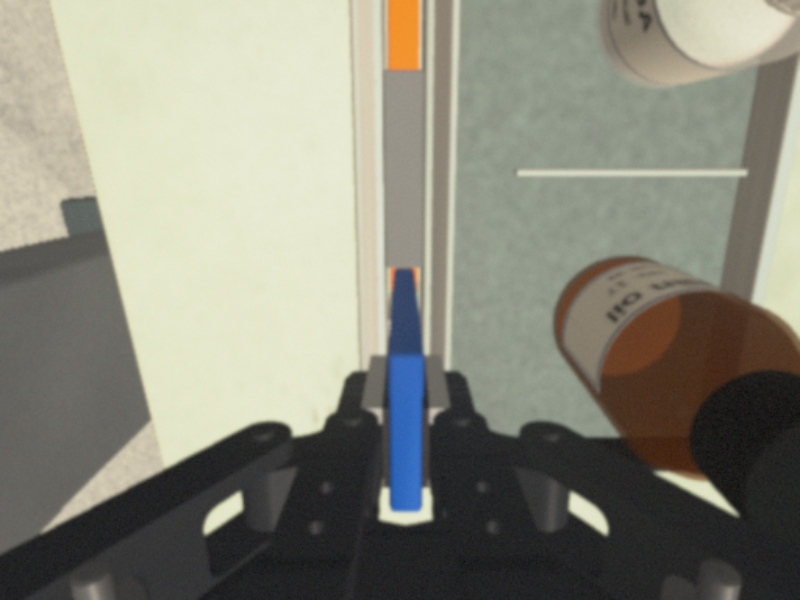

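The plate is in the right slot at (403,270) and both bottles are standing. The force rose from 12 to 22 N over 0.1 mm of travel, so the strip is at its hard stop. Handing in.

```bash
python3 -c "
from station import arm
print(arm.job_done())"
```

```text
the job is handed in; nothing more can be done
None
```

I pressed the label holder down to the strip's hard stop in the right slot, in front of the amber bottle, label to the front, still gripped and with both bottles standing; the job is handed in, but no verdict came back.

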